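# Hang the blue hook-on cup in the gap on the rail

### The job

Hang the blue hook-on cup on the rail rack, in the gap between the two white cups, hooked over the rail from the front just as they are. Lower it through the gap without unhooking the white cups or shoving them out of place.

Things in the scene. Friction and masses are not known exactly. Their poses are not given: they have to be found in the camera images.
- blue_cup_center (a point): blue cup with hook at its back, loose, upright; point on the strap, 77.5 mm above underside (half height), mid-strap. x to back, z up. Cup 44x44x55, its axis at x -25. Strap 6 thick; on top upright ribbed grip 10 (x) by 24 (y), z +28.5 to +77.5. Hook behind strap: underside z +22.5, top +28.5, opening 28 wide with middle at x +17, lip down to z -1.5. 0.08-0.17 kg (mm; not the alike orange cup)
- rail_mid (a point): middle of the top edge of the rack's upper steel rail, 135 mm above the worktop; rail 8 mm thick (x), 14 high, 236 long (y). x to the back, away from the robot; z up. Fixed. A bar as thick lies below it, 50-62 mm above the worktop; end posts 148 mm high at y +-118. Cups hang in front (-x), hook over the rail, lip behind it, underside 35 mm above the worktop
- white_left: white cup, same shape and size as the blue one (155 mm high, 44 mm wide), hanging loose on the rail left of the gap (+y). Origin at the centre of the cup's underside, x towards its hook, y along the rail, z up. The white cups' centres are 116 to 136 mm apart, so the gap between them is 72 to 92 mm wide
- white_right: the other white cup, alike, hanging loose on the rail right of the gap (-y). Origin at the centre of its underside, axes as the left one

How it is judged (in metres and radians):
At the end, for the whole second after the job is handed in: The blue cup hangs in front of the rail between the two white cups, its hook seated over the rail (within about 12 mm in height, rail inside the hook opening), square to the rail and upright within 20 degrees; both white cups still hang at their height (within 15 mm) (x of blue_cup_center in the frame of rail_mid between -0.036 and 0.002 m and z of blue_cup_center in the frame of rail_mid between -0.036 and -0.012 m and angle between the x axis of blue_cup_center and the x axis of rail_mid, either way round below 0.35 rad and angle between blue_cup_center's own z axis and vertical below 0.35 rad and y of blue_cup_center in the frame of white_left below -0.035 m and y of blue_cup_center in the frame of white_right above 0.035 m and z of white_left in the frame of rail_mid between -0.115 and -0.085 m and z of white_right in the frame of rail_mid between -0.115 and -0.085 m); the robot touches nothing.
It fails at once if a white cup is shoved or swung more than 35 mm from its place, or unhooked (distance of any of white_left, white_right from where it was at the start of the episode above 0.035 m).
It also fails if it takes over 35 s, if anything falls off the work surface, if the arm or the gripper's body presses on something with over 40 N, if the wrist force passes 120 N, or if a joint passes its speed limit or range.

### The arm

A 6-joint arm with a two-finger parallel gripper is mounted at the origin on a cart in front of the work surface, level with it; the furniture and walls round the work are solid. World frame = base frame: x ahead of the robot, y to its left, z up, the work surface at z = 0. Lengths are in m, angles in degrees, forces in N, time in s.
With the tool pointing down it reaches from about 0.375 to 0.9 m from the base axis. Payload 3.1 kg.
Tool frame: the origin (TCP) lies at the very end of the fingers, on their centre line; the grasp point (between the pads) lies 19 mm behind it; z points along the fingers, x is the direction in which the jaws open and shut, and the axes are right-handed (so a half turn about z gives the same grasp; the last joint's range is limited). The gripper opens to 87 mm and grips with 3 to 60 N. Pads are 19 mm wide; open, the fingers measure 117 mm over their backs; the gripper's body (75 mm by 190 mm) begins 51 mm behind the grasp point.
Start: joints at [56.923, 30.224, 82.088, -0, 67.689, -10.227], TCP at [0.243, 0.576, 0.223] pointing down, gripper open.
Joint ranges: [-176.69, 176.69], [-43.24, 126.21], [12.49, 139.97], [-82, 262], [0, 151.66], [-163.58, 163.58]. Speed limits (degrees/s): [159.86, 159.86, 180, 180, 180, 180].

### API

Orientations are given as a 3x3 rotation matrix whose columns are the frame's x, y, z axes.
In Python, from rig import read_state, capture, bot gives the robot as it stands.
- The arm moves only by the shell command python3 -m crank 'ROWS' [OPENING]. ROWS is JSON, a list of rows, each a list of 2 entries, a list of its own where there are three numbers: the shift along the tool's x, y, z in cm, then the turn, a rotation vector about the tool's x, y, z in rad. In form: [[[dx, dy, dz], [wx, wy, wz]], ...]. A call has 1 to 12 rows; each row shifts and turns the commanded pose from where the row before left it, along the tool's axes as they then stand; what a row does not reach is not made up. A row lasts 1/10 s, in which the tool goes at most 50 mm and 8.59 degrees, less where a joint would pass 70% of its speed; a pose out of reach is approached as far as the arm can. A call with a gripper value outside its range is refused whole. OPENING is the closure, from -1 (fully open) to 1 (shut), set as the call begins (- or left out, the last holds). The fingers move at their own pace and stop on an object; the grip force is fixed at half the most. Time passes only in rows, so rows that do not move let the fingers close. It gives the time, the measured TCP pose, the force and the opening at its end, in the units of the state.
- read_state(): the state, without advancing time (a new reading comes with each control period).
- capture(name): name is "side" or "top"; returns a dict with "pixels" (400x640x3 uint8, red, green, blue), "camera_matrix" (3x3 intrinsics, pixels), "R" (3x3) and "t" (3): a world point X has camera coordinates R X + t. Camera axes: x right, y down, z forward; pixel columns grow to the right and rows downward; lengths in m; the calibration is good to about 2 mm. A picture is of the moment at which its call begins. There is no depth.
- bot.hand_in(): hands the job in, once; it reports no verdict.
The state is a dict: "time_s": time; "joint_positions": joint angles; "qvel": joint speeds; "tau": joint torques, N m; "position": TCP position; "tcp_rot": TCP orientation; "force": force on the tool from outside, world axes, zero at the start; "moment": the same for the moment, N m; "opening": opening from 0.0 (shut) to 1.0 (fully open).
Only numpy, scipy, OpenCV 4.12 (cv2) and the standard library are available. Lean on these libraries where they do the work, as an engineer would, in place of code of your own. Each camera call takes 0.05 s, during which the arm holds its last target.

## Working session

There is one attempt and no reset: what is moved stays moved. The work goes in short steps, Python scripts to look and compute and a shell command to move; the robot and the scene stay as the last step left them, time stands still between calls to the robot, and variables do not carry over. Pictures are saved under pics/ and viewed, and the job is handed in when it is done.

```bash
ls; mkdir -p pics
python3 - <<'E'
from rig import read_state, capture, bot
import cv2,numpy as np
for n in ("side","top"):
    c=capture(n); cv2.imwrite(f"pics/{n}0.png",c["pixels"][...,::-1]); print(n,c["camera_matrix"],c["R"],c["t"])
    print(-np.array(c["R"]).T@c["t"])
s=read_state();print(s)
E
```

```text
pics
side [[407.59523428   0.         320.7284664 ]
 [  0.         407.59523428 193.51814489]
 [  0.           0.           1.        ]] [[-0.99716312  0.07465314  0.00962435]
 [ 0.05563541  0.81711136 -0.57378892]
 [-0.05069931 -0.57162569 -0.81894667]] [ 0.4752743  -0.17181322  1.13098297]
[0.54082495 0.75140873 0.82305601]
top [[439.71939684   0.         318.97237285]
 [  0.         439.71939684 198.41968785]
 [  0.           0.           1.        ]] [[-0.01027429 -0.99994562 -0.0017853 ]
 [-0.9991995   0.01033562 -0.0386462 ]
 [ 0.03866255  0.00138681 -0.99925136]] [0.26845185 0.52403857 0.95477672]
[0.48946312 0.2616969  0.9747933 ]
{'time_s': 0.1, 'joint_positions': array([ 5.69248931e+01,  3.02720754e+01,  8.21504547e+01, -7.71242246e-05,
        6.76882518e+01, -1.02261838e+01]), 'qvel': array([ 0.01980759, -0.14780622, -0.11571251, -0.00156405,  0.01165536,
        0.02176554]), 'tau': array([ 9.72477847e-05, -4.40983415e+01, -1.77150017e+01,  6.34853239e-02,
        5.33653074e-02, -4.05621768e-05]), 'position': array([0.24228234, 0.57540719, 0.22167842]), 'tcp_rot': array([[ 3.88301121e-01,  9.21531946e-01, -1.05414515e-03],
       [ 9.21530584e-01, -3.88302401e-01, -1.62087398e-03],
       [-1.90301425e-03, -3.42039812e-04, -9.99998131e-01]]), 'force': array([-0.81695415, -0.11463777,  0.31681999]), 'moment': array([-0.03909452, -0.03551723, -0.02732915]), 'opening': 1.0033195016149128}
```

View pics/side0.png

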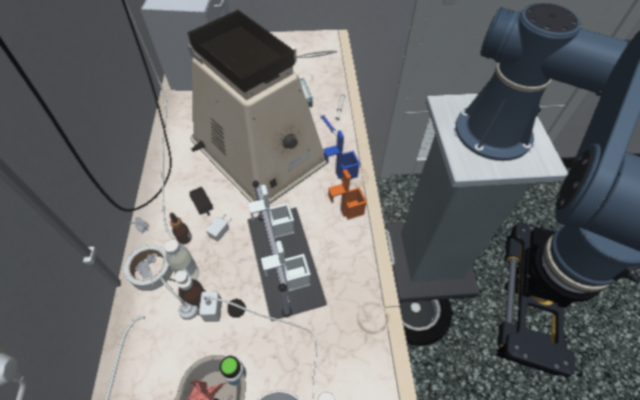

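View pics/top0.png

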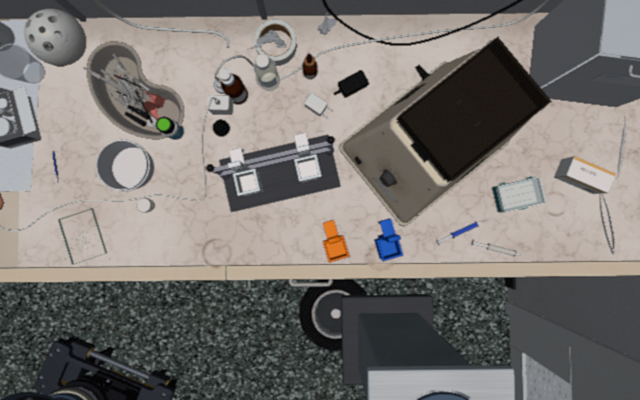

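Run:
```python
import cv2
a=cv2.imread("pics/top0.png");cv2.imwrite("pics/t0a.png",cv2.resize(a[120:275,195:415],None,fx=3.6,fy=3.6,interpolation=cv2.INTER_CUBIC))
a=cv2.imread("pics/side0.png");cv2.imwrite("pics/s0a.png",cv2.resize(a[110:325,230:380],None,fx=2.79*1,fy=2.79,interpolation=cv2.INTER_CUBIC))
```

```text
(no output)
```

View pics/t0a.png

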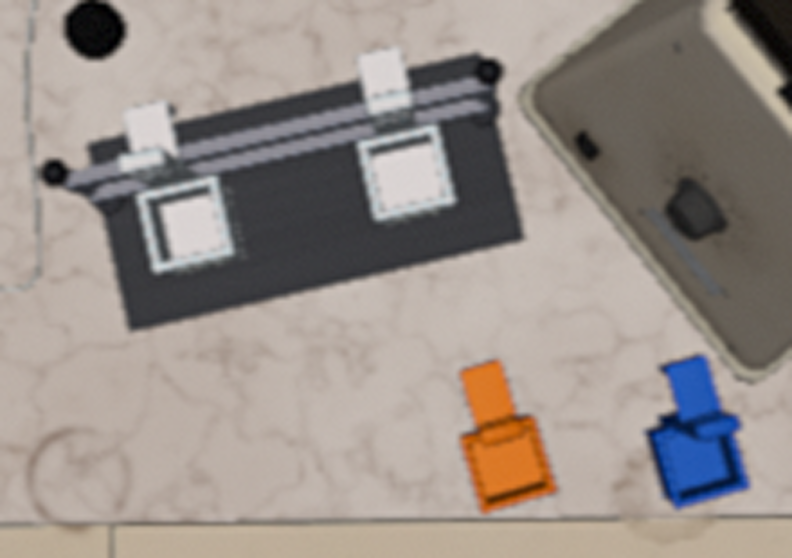

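View pics/s0a.png

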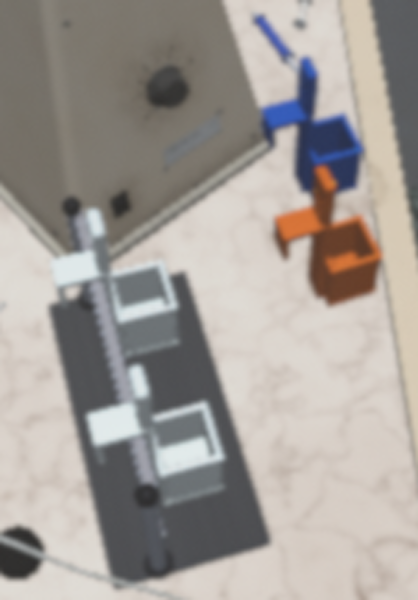

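```bash
cat > h.py <<'E'
from rig import read_state, capture, bot
import cv2,numpy as np
from scipy.optimize import minimize
def proj(c,P):
    q=np.atleast_2d(P)@np.array(c["R"]).T+np.array(c["t"]); q=q@np.array(c["camera_matrix"]).T
    return q[:,:2]/q[:,2:]
def atz(c,uv,z):
    d=np.linalg.solve(c["camera_matrix"],[uv[0],uv[1],1]);R=np.array(c["R"]);o=-R.T@c["t"];d=R.T@d
    return o+d*(z-o[2])/d[2]
B=[(-47,-3,-22,22,-77.5,-22.5),(-3,3,-12,12,-77.5,28.5),(-5,5,-12,12,28.5,77.5),(-3,37,-12,12,22.5,28.5),(31,37,-12,12,-1.5,28.5)]
def corners(b): return np.array([(x,y,z) for x in b[:2] for y in b[2:4] for z in b[4:]])/1e3
def sil(c,p,S=4,Z=77.5e-3,Rm=None):
    a=p[2];R=np.array([[np.cos(a),-np.sin(a),0],[np.sin(a),np.cos(a),0],[0,0,1]]) if Rm is None else Rm
    t=np.array([p[0],p[1],p[3] if len(p)>3 else Z]); m=np.zeros((400*S,640*S),np.uint8)
    for b in B:
        q=proj(c,corners(b)@R.T+t)
        cv2.fillConvexPoly(m,cv2.convexHull(np.round(((q+.5)*S-.5)*16).astype(np.int32)),255,shift=4)
    return cv2.resize(m,(640,400),interpolation=cv2.INTER_AREA)/255.
def bluemask(c,roi):
    im=c["pixels"].astype(float); v=im[...,2]-im[...,0]
    m=np.zeros((400,640)); x0,x1,y0,y1=roi; m[y0:y1,x0:x1]=np.clip(v[y0:y1,x0:x1]/70-.2,0,1); return m
E
python3 - <<'E'
from h import *
cs={n:capture(n) for n in("side","top")}
t=cs["top"]
L=atz(t,(210.3,168.1),.148);R=atz(t,(330.6,140),.148);print("posts top",L,R,np.linalg.norm(L-R))
s=cs["side"]
f=2.79
L2=atz(s,(230+147/f,110+494/f),.148);R2=atz(s,(230+71/f,110+206/f),.148);print("posts side",L2,R2,np.linalg.norm(L2-R2))
M={"top":bluemask(t,(370,408,214,265)),"side":bluemask(s,(320,365,128,182))}
def cost(p,ks=("top","side")):
    return sum(np.sum((cv2.GaussianBlur(sil(cs[k],p),(0,0),1)-M[k])**2) for k in ks)
p0=atz(t,(388,225),.1)
for ks in (("top","side"),("top",),("side",)):
    best=min((minimize(cost,[p0[0],p0[1],a],args=(ks,),method="Nelder-Mead",options=dict(initial_simplex=np.array([[p0[0],p0[1],a]]*4)+np.diag([.02,.02,.2,0])[:4,:3])) for a in(-.2,.2)),key=lambda r:r.fun)
    print(ks,best.x,np.degrees(best.x[2]),best.fun,[M[k].sum() for k in ks])
    if len(ks)==2: P=best.x
for k,(x0,x1,y0,y1) in dict(top=(360,420,205,275),side=(310,375,120,190)).items():
    a=cs[k]["pixels"][y0:y1,x0:x1,::-1]; m=(sil(cs[k],P)>.5).astype(np.uint8)[y0:y1,x0:x1]
    o=cv2.resize(a,None,fx=6,fy=6); mm=cv2.resize(m,None,fx=6,fy=6,interpolation=0)
    cv2.drawContours(o,cv2.findContours(mm,0,2)[0],-1,(0,255,0),1)
    cv2.imwrite(f"pics/fit_{k}.png",o)
E
```

```text
posts top [0.58084439 0.46736988 0.148     ] [0.63179218 0.23971797 0.148     ] 0.2332832292683425
posts side [0.57993857 0.47396914 0.148     ] [0.63091917 0.24691459 0.148     ] 0.23270752410404855
('top', 'side') [0.44305535 0.12198786 0.27613217] 15.821207942204113 407.87841140176715 [np.float64(697.4428571428572), np.float64(418.4)]
('top',) [0.44386427 0.12260416 0.29334524] 16.8074440122195 48.55133680293461 [np.float64(697.4428571428572)]
('side',) [0.44220532 0.12017429 0.16458788] 9.430190926791985 342.3183352908986 [np.float64(418.4)]
```

Run:
```python
import cv2,numpy as np
a=cv2.imread("pics/fit_top.png");b=cv2.imread("pics/fit_side.png");H=max(a.shape[0],b.shape[0])
p=lambda i:cv2.copyMakeBorder(i,0,H-i.shape[0],0,0,0)
o=np.hstack([p(a),p(b)]);print(o.shape);cv2.imwrite("pics/fit.png",o)
```

```text
(420, 750, 3)
```

View pics/fit.png

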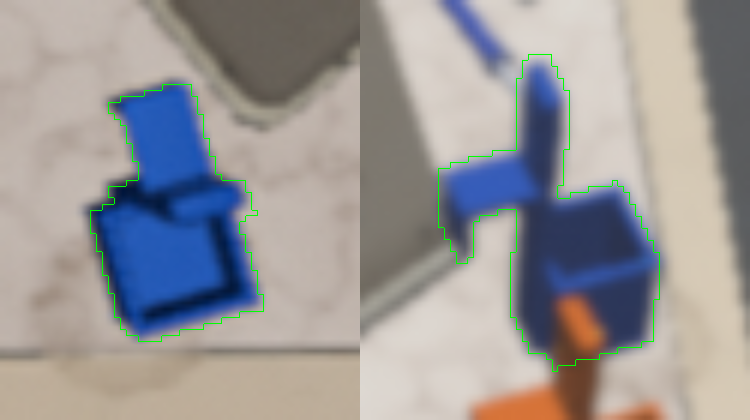

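```bash
cat >> h.py <<'E'
def tri(pairs):
    A=[];b=[]
    for c,(u,v) in pairs:
        P=np.array(c["camera_matrix"])@np.c_[c["R"],c["t"]]
        for r in (u*P[2]-P[0],v*P[2]-P[1]): r=r/np.linalg.norm(r[:3]);A.append(r[:3]);b.append(-r[3])
    X=np.linalg.lstsq(np.array(A),np.array(b),rcond=None);return X[0],np.sqrt(X[1])
E
python3 - <<'E'
from h import *
s,t=capture("side"),capture("top");f=2.79
S=lambda u,v:(230+u/f,110+v/f); T=lambda u,v:(195+u/3.6,120+v/3.6)
np.set_printoptions(precision=4,suppress=True)
print("L",tri([(s,S(147,494)),(t,T(55,173))]),"R",tri([(s,S(71,206)),(t,T(488,72))]))
print("mach top nearleft",tri([(s,(240,90)),(t,(400,130))]),tri([(s,(293,65)),(t,(437,167))]))
print("mach base",tri([(s,(326,163)),(t,(403,223))]), atz(t,(403,223),0),atz(t,(341,150),0))
for n,q in dict(wl=[(138,192),(217,175),(235,255),(155,272)],wr=[(360,145),(438,125),(455,203),(375,222)]).items():
    X=np.array([atz(t,T(*u),.09) for u in q]);print(n,X.mean(0),np.linalg.norm(X-np.roll(X,1,0),axis=1))
E
```

```text
L (array([0.5812, 0.4699, 0.1383]), array([0.0011])) R (array([0.6328, 0.2396, 0.1383]), array([0.0009]))
mach top nearleft (array([0.6322, 0.1361, 0.2983]), array([0.0164])) (array([0.5504, 0.0858, 0.3154]), array([0.0142]))
mach base (array([ 0.4696,  0.0768, -0.0051]), array([0.0016])) [0.4708 0.0777 0.    ] [0.6346 0.2129 0.    ]
wl [0.5582 0.4083 0.09  ] [0.046  0.0453 0.0461 0.0457]
wr [0.5849 0.2843 0.09  ] [0.0441 0.0452 0.0449 0.0461]
```

```bash
cat >> h.py <<'E'
from scipy.spatial.transform import Rotation as Ro
np.set_printoptions(precision=4,suppress=True)
def need(Pt,heading,lean=0):
    """lean: deg, tool top leans toward tool-x-heading+90 (left)"""
    s=read_state();R=np.array(s["tcp_rot"]);a=np.radians(heading)
    Rt=Ro.from_euler("z",heading,degrees=True).as_matrix()@Ro.from_euler("x",-lean,degrees=True).as_matrix()@np.diag([1,-1,-1.])
    print("pos",s["position"],"F",s["force"],"t",s["time_s"],"open",s["opening"])
    print("shift cm (tool)",100*R.T@(np.array(Pt)-s["position"]),"turn",Ro.from_matrix(R.T@Rt).as_rotvec(),"top dir",-Rt[:,2])
E
python3 -m crank '[[[-2.8,3,-0.2],[0,0,0]],[[-2.8,3,-0.2],[0,0,0]],[[-2.8,3,-0.2],[0,0,0]],[[-2.8,3,-0.2],[0,0,0]],[[-2.8,3,-0.2],[0,0,0]],[[-2.8,3,-0.2],[0,0,0]],[[-2.8,3,-0.2],[0,0,0]],[[-2.8,3,-0.2],[0,0,0]],[[-2.8,3,-0.2],[0,0,0]],[[-2.8,3,-0.2],[0,0,0]]]'
python3 - <<'E'
from h import *
need([.4435,.122,.24],16,12)
E
```

```text
time_s: 1.3
position: [0.4109, 0.1999, 0.2428]
tcp_rot: [[0.388, 0.922, 0.001], [0.922, -0.388, 0.0], [0.0, 0.0, -1.0]]
force: [1.2, 0.6, -0.9]
opening: 0.998
pos [0.4109 0.1999 0.2428] F [ 1.1638  0.5765 -0.9173] t 1.3 open 0.9981735385731374
shift cm (tool) [-5.9112  6.0305  0.2857] turn [-0.195  -0.094   0.8894] top dir [-0.0573  0.1999  0.9781]
```

```bash
python3 -m crank '[[[0,0,0],[0,0,0.128]],[[0,0,0],[0,0,0.128]],[[0,0,0],[0,0,0.128]],[[0,0,0],[0,0,0.128]],[[0,0,0],[0,0,0.128]],[[0,0,0],[0,0,0.128]],[[0,0,0],[0,0,0.128]],[[0,0,0],[-0.105,0,0]],[[0,0,0],[-0.105,0,0]],[[0,0,0],[0,0,0]]]' -0.2
python3 - <<'E'
from h import *
need([.4435,.122,.21],16,12)
E
```

```text
time_s: 2.3
position: [0.4097, 0.203, 0.2423]
tcp_rot: [[0.961, 0.27, 0.057], [0.276, -0.94, -0.201], [-0.0, 0.209, -0.978]]
force: [-0.0, 0.4, -0.7]
opening: 0.603
pos [0.4097 0.203  0.2423] F [-0.0341  0.3685 -0.7395] t 2.3 open 0.6027617487118881
shift cm (tool) [1.0107 7.8572 4.9786] turn [0.0007 0.0003 0.0007] top dir [-0.0573  0.1999  0.9781]
```

```bash
python3 -m crank '[[[0.35,2.6,1.3],[0,0,0]],[[0.35,2.6,1.3],[0,0,0]],[[0.35,2.6,1.4],[0,0,0]],[[0,0,0],[0,0,0]]]'
python3 - <<'E'
from h import *
need([.4446,.120,.118],16,12)
for n in("side","top"):
    c=capture(n); a=c["pixels"][...,::-1]
    x0,x1,y0,y1=(250,450,40,220) if n=="side" else (280,480,110,300)
    cv2.imwrite(f"pics/{n}1.png",cv2.resize(a[y0:y1,x0:x1],None,fx=3,fy=3))
E
```

```text
time_s: 2.7
position: [0.4441, 0.1203, 0.219]
tcp_rot: [[0.963, 0.263, 0.055], [0.269, -0.942, -0.2], [-0.001, 0.208, -0.978]]
force: [0.7, 0.7, -0.1]
opening: 0.596
pos [0.4441 0.1203 0.219 ] F [ 0.7116  0.6663 -0.0609] t 2.7 open 0.595774967507927
shift cm (tool) [ 0.0504 -2.0588  9.8891] turn [-0.0003  0.0027 -0.0065] top dir [-0.0573  0.1999  0.9781]
```

View pics/side1.png

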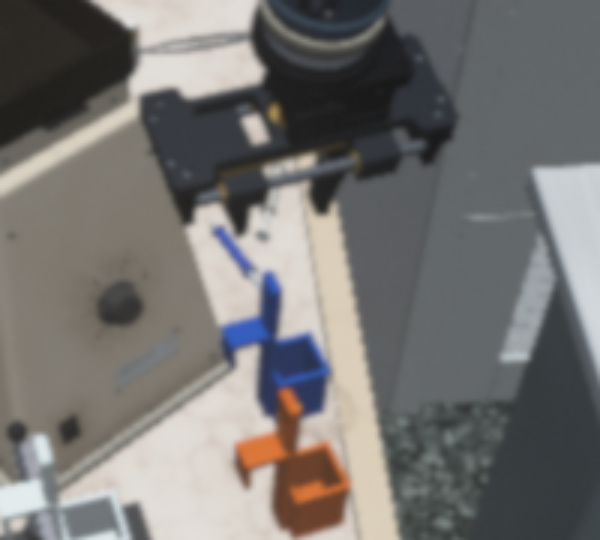

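View pics/top1.png

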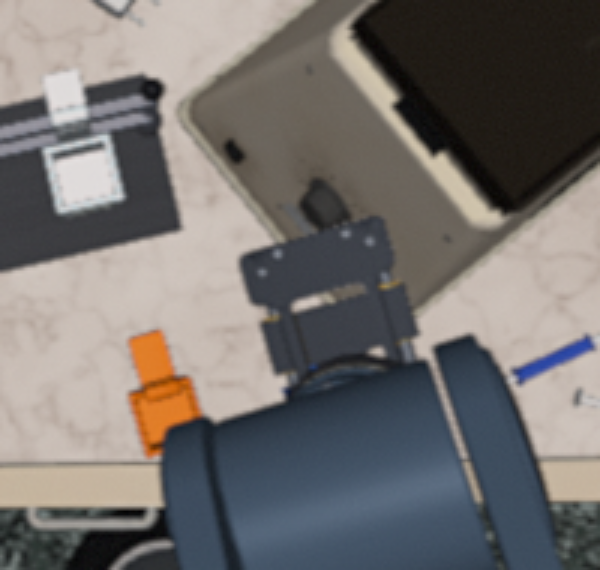

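Run:
```python
from h import *
s,t=capture("side"),capture("top")
S=lambda u,v:(250+u/3,40+v/3); T=lambda u,v:(280+u/3,110+v/3)
for n,a,b in [("knob",(122,305),(322,203)),("knobbase",(105,300),(330,190)),("black",(68,428),(234,150)),("toprim",(0,190),(345,35)),("hole",(10,235),(310,70))]:
    X,r=tri([(s,S(*a)),(t,T(*b))]);print(n,X,r)
R=read_state()["tcp_rot"];p0=np.array([.4446,.12,.118])
for z in(-.07,):
  for sx in(.095,):
    for sy in(-.0375,.0375):
        X=p0+R@np.array([sx,sy,z]); print(X)
```

```text
knob [0.5573 0.1335 0.146 ] [0.0031]
knobbase [0.5676 0.1282 0.1462] [0.]
black [0.6035 0.1807 0.0605] [0.001]
toprim [0.6341 0.1389 0.2691] [0.0076]
hole [0.6257 0.1536 0.2416] [0.0004]
[0.522  0.1951 0.1787]
[0.542  0.1246 0.1943]
```

```bash
python3 -m crank '[[[0,-0.34,1.65],[0,0,0]],[[0,-0.34,1.65],[0,0,0]],[[0,-0.34,1.65],[0,0,0]],[[0,-0.34,1.65],[0,0,0]],[[0,-0.34,1.65],[0,0,0]],[[0,-0.34,1.6],[0,0,0]],[[0,0,0],[0,0,0]],[[0,0,0],[0,0,0]]]'
python3 - <<'E'
from h import *
need([.4446,.120,.118],16,12)
for n in("side","top"):
    c=capture(n); a=c["pixels"][...,::-1]
    x0,x1,y0,y1=(250,450,40,220) if n=="side" else (280,480,110,300)
    cv2.imwrite(f"pics/{n}2.png",cv2.resize(a[y0:y1,x0:x1],None,fx=3,fy=3))
E
```

```text
time_s: 3.7
position: [0.4437, 0.123, 0.1194]
tcp_rot: [[0.962, 0.268, 0.057], [0.274, -0.941, -0.2], [0.0, 0.208, -0.978]]
force: [-0.4, -0.4, 0.3]
opening: 0.602
pos [0.4437 0.123  0.1194] F [-0.416  -0.3995  0.2597] t 3.7 open 0.6015286267375686
shift cm (tool) [0.0076 0.2756 0.2008] turn [ 0.0004  0.0004 -0.002 ] top dir [-0.0573  0.1999  0.9781]
```

View pics/side2.png

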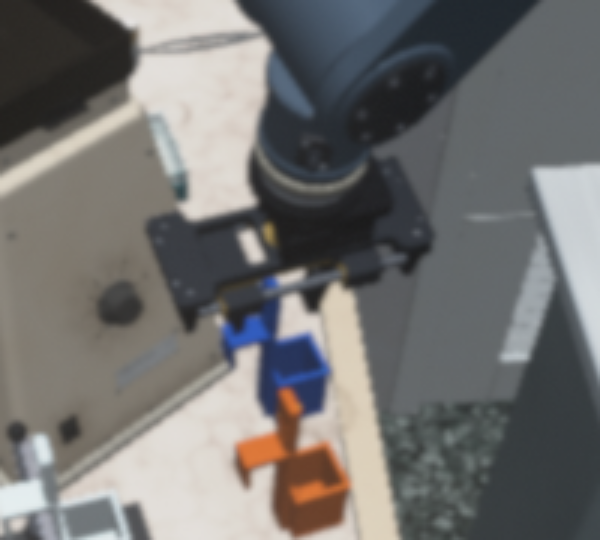

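```bash
python3 -m crank '[[[0,0.2,0.1],[0,0,0]],[[0,0,0],[0,0,0]],[[0,0,0],[0,0,0]],[[0,0,0],[0,0,0]],[[0,0,0],[0,0,0]],[[0,0,0],[0,0,0]],[[0,0,0],[0,0,0]],[[0,0,0],[0,0,0]]]' 1
python3 - <<'E'
from h import *
need([.4446,.120,.118],16,12)
E
python3 -m crank '[[[0,0.1,-0.4],[0,0,0]],[[0,0.3,-1.4],[0,0,0]],[[0,0.5,-2.4],[0,0,0]],[[0,0.5,-2.4],[0,0,0]],[[0,0.5,-2.4],[0,0,0]],[[0,0.5,-2.4],[0,0,0]],[[0,0,0],[0,0,0]]]'
python3 - <<'E'
from h import *
need([.4446,.120,.118],12.6,0)
for n in("side","top"):
    c=capture(n); a=c["pixels"][...,::-1]
    x0,x1,y0,y1=(250,450,40,220) if n=="side" else (280,480,110,300)
    cv2.imwrite(f"pics/{n}3.png",cv2.resize(a[y0:y1,x0:x1],None,fx=3,fy=3))
E
```

```text
time_s: 4.6
position: [0.4441, 0.1202, 0.1184]
tcp_rot: [[0.962, 0.267, 0.056], [0.272, -0.941, -0.201], [-0.001, 0.208, -0.978]]
force: [-0.5, 0.3, -1.8]
opening: 0.114
pos [0.4441 0.1202 0.1184] F [-0.5074  0.2721 -1.8194] t 4.6 open 0.11374440124284227
shift cm (tool) [0.0448 0.0279 0.0424] turn [ 0.0004  0.0012 -0.0031] top dir [-0.0573  0.1999  0.9781]
time_s: 5.3
position: [0.4463, 0.1209, 0.2381]
tcp_rot: [[0.962, 0.265, 0.064], [0.273, -0.941, -0.199], [0.008, 0.209, -0.978]]
force: [0.5, 0.5, -1.7]
opening: 0.111
pos [0.4463 0.1209 0.2381] F [ 0.5158  0.5344 -1.7223] t 5.3 open 0.11148736343644917
shift cm (tool) [-0.2841 -2.4704 11.7489] turn [ 0.2106 -0.0135  0.0554] top dir [-0. -0.  1.]
```

View pics/side3.png

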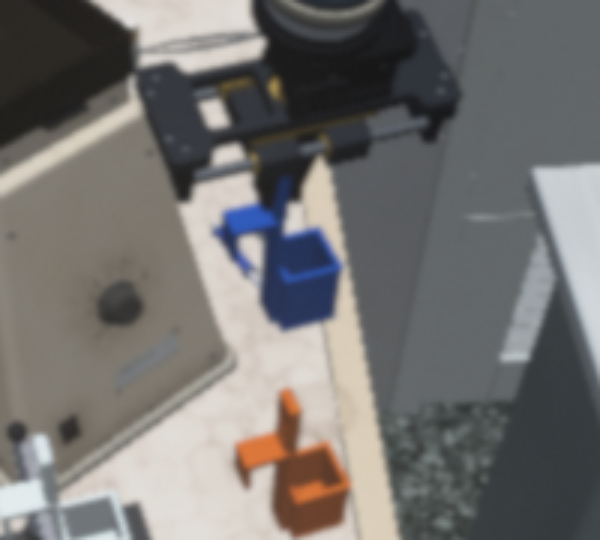

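```bash
python3 -m crank '[[[0,0.5,-2.3],[0,0,0]],[[0,0.5,-2.3],[0,0,0]],[[0,0.5,-2.3],[0,0,0]],[[0,0.5,-2.3],[0,0,0]],[[0,0,0],[0,-0.012,0.056]],[[0,0,0],[0,0,0]],[[0,0,0],[0,0,0]]]'
python3 - <<'E'
from h import *
need([.45,.3,.33],12.6,12)
cs={n:capture(n) for n in("side","top")}
s=read_state();R=np.array(s["tcp_rot"])
# expected cup pose from tool: grasp at p=(.4441,.1202,.1184), cup center (.4441-?, .122,.0775)
for n in cs: cv2.imwrite(f"pics/{n}4.png",cs[n]["pixels"][...,::-1])
E
```

```text
time_s: 6.1
position: [0.4433, 0.1199, 0.3274]
tcp_rot: [[0.976, 0.214, 0.041], [0.218, -0.954, -0.204], [-0.004, 0.208, -0.978]]
force: [-0.1, -0.2, -1.1]
opening: 0.11
pos [0.4433 0.1199 0.3274] F [-0.0634 -0.1627 -1.0527] t 6.1 open 0.11035297729052672
shift cm (tool) [  4.5798 -16.986   -3.8997] turn [0.0002 0.0042 0.0006] top dir [-0.0454  0.2029  0.9781]
```

View pics/side4.png

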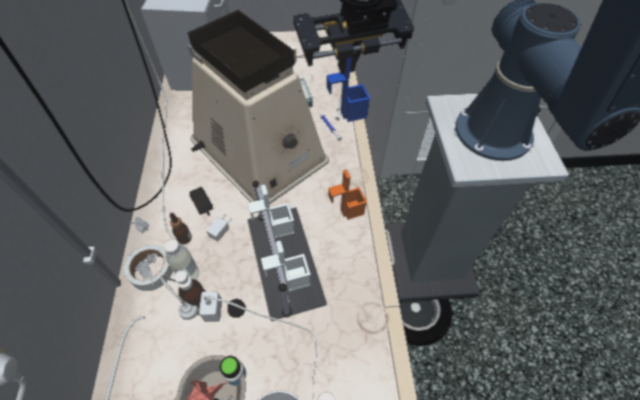

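```bash
python3 -m crank '[[[1.2,-1.1,-0.3],[0,0,0]],[[2.4,-2.3,-0.5],[0,0,0]],[[2.4,-2.3,-0.5],[0,0,0]],[[2.4,-2.3,-0.5],[0,0,0]],[[2.4,-2.3,-0.5],[0,0,0]],[[2.4,-2.3,-0.5],[0,0,0]],[[2.4,-2.3,-0.5],[0,0,0]],[[2.4,-2.3,-0.5],[0,0,0]],[[1.2,-1.4,-0.3],[0,0,0]],[[0,0,0],[0,0,0]],[[0,0,0],[0,0,0]]]'
python3 - <<'E'
from h import *
need([.5918,.3493,.327],12.6,12)
s=read_state();R=np.array(s["tcp_rot"])
# cup orientation from tool: undo 12deg lean
Rc=R@np.diag([1,-1,-1.])@Ro.from_euler("x",12,degrees=True).as_matrix()
c=s["position"]+Rc@np.array([0,.002,-.041]);print("cup pred",c,Rc)
for k,(x0,x1,y0,y1) in dict(top=(190,380,90,270),side=(220,360,60,330)).items():
    cc=capture(k);f=2 if k=="side" else 3
    o=cv2.resize(cc["pixels"][y0:y1,x0:x1,::-1],None,fx=f,fy=f).copy()
    m=(sil(cc,[c[0],c[1],0,c[2]],Rm=Rc)>.5).astype(np.uint8)[y0:y1,x0:x1]
    cv2.drawContours(o,cv2.findContours(cv2.resize(m,None,fx=f,fy=f,interpolation=0),0,2)[0],-1,(0,255,0),1)
    cv2.imwrite(f"pics/{k}5.png",o)
E
```

```text
time_s: 7.3
position: [0.5898, 0.3473, 0.3289]
tcp_rot: [[0.976, 0.213, 0.042], [0.218, -0.954, -0.205], [-0.003, 0.21, -0.978]]
force: [0.2, 0.5, -1.9]
opening: 0.112
pos [0.5898 0.3473 0.3289] F [ 0.1903  0.5294 -1.9403] t 7.3 open 0.1117084733394855
shift cm (tool) [ 0.2429 -0.1844  0.1513] turn [0.0019 0.0034 0.0001] top dir [-0.0454  0.2029  0.9781]
cup pred [0.5892 0.3492 0.2879] [[ 0.976  -0.2176  0.0028]
 [ 0.2176  0.976   0.0025]
 [-0.0033 -0.0019  1.    ]]
```

View pics/side5.png

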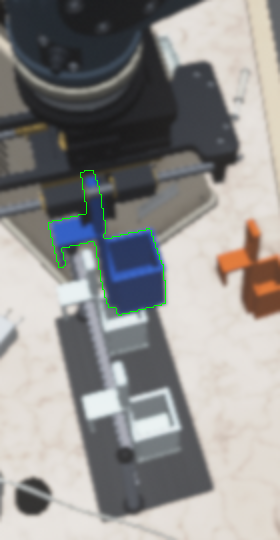

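View pics/top5.png

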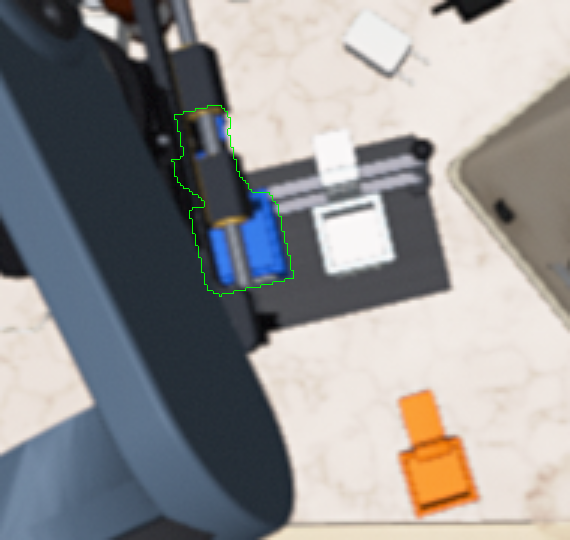

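```bash
python3 -m crank '[[[0.24,-0.18,0],[0,0,0]],[[0,-0.36,1.69],[0,0,0]],[[0,-0.36,1.69],[0,0,0]],[[0,-0.36,1.69],[0,0,0]],[[0,-0.36,1.69],[0,0,0]],[[0,-0.36,1.69],[0,0,0]],[[0,-0.36,1.69],[0,0,0]],[[0,-0.36,1.69],[0,0,0]],[[0,-0.36,1.69],[0,0,0]],[[0,0,0],[0,0,0]],[[0,0,0],[0,0,0]]]'
cat > look.py <<'E'
import sys
from h import *
need([.5918,.3493,.1535],12.6,12)
s=read_state();R=np.array(s["tcp_rot"])
Rc=R@np.diag([1,-1,-1.])@Ro.from_euler("x",12,degrees=True).as_matrix()
c=s["position"]+Rc@np.array([0,.002,-.041])
Rr=Ro.from_euler("z",12.63,degrees=True).as_matrix();mid=np.array([.607,.3548,.135]);print("cup in rail",Rr.T@(c-mid))
for k,(x0,x1,y0,y1) in dict(top=(190,350,110,230),side=(230,340,140,320)).items():
    cc=capture(k);f=4 if k=="top" else 3
    o=cv2.resize(cc["pixels"][y0:y1,x0:x1,::-1],None,fx=f,fy=f,interpolation=2).copy()
    q=proj(cc,np.array([[x,y,0] for y in(-.118,.118) for x in(-.004,.004)])@Rr.T+mid)
    for i in(0,1): cv2.line(o,*[tuple(int(v) for v in ((q[j]-[x0,y0]+.5)*f)) for j in(i,i+2)],(0,0,255),1)
    if len(sys.argv)<3:
        m=(sil(cc,[c[0],c[1],0,c[2]],Rm=Rc)>.5).astype(np.uint8)[y0:y1,x0:x1]
        cv2.drawContours(o,cv2.findContours(cv2.resize(m,None,fx=f,fy=f,interpolation=0),0,2)[0],-1,(0,255,0),1)
    cv2.imwrite(f"pics/{k}{sys.argv[1]}.png",o)
E
python3 look.py 6
```

```text
time_s: 8.5
position: [0.5925, 0.3495, 0.1923]
tcp_rot: [[0.976, 0.212, 0.045], [0.217, -0.955, -0.204], [-0.0, 0.209, -0.978]]
force: [0.1, -0.6, -0.8]
opening: 0.118
pos [0.5925 0.3495 0.1923] F [ 0.052  -0.5981 -0.8467] t 8.5 open 0.11829946426700247
shift cm (tool) [-0.0736 -0.8025  3.7964] turn [ 0.0008  0.0004 -0.0016] top dir [-0.0454  0.2029  0.9781]
cup in rail [-0.0153 -0.      0.0163]
```

View pics/side6.png

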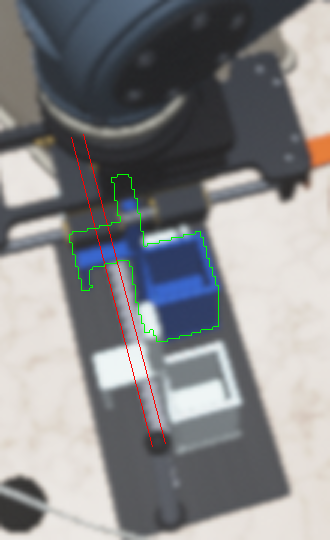

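View pics/top6.png

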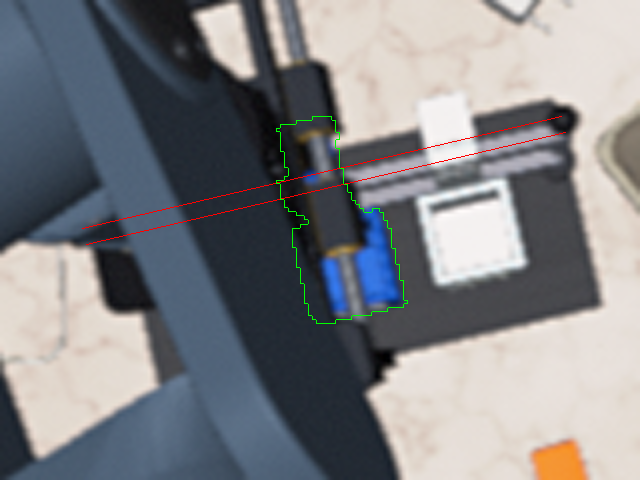

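```bash
python3 -m crank '[[[-0.4,0,0],[0,0,0]],[[0,-0.1,0.5],[0,0,0]],[[0,-0.1,0.5],[0,0,0]],[[0,-0.11,0.5],[0,0,0]],[[0,-0.11,0.5],[0,0,0]],[[0,0,0],[0,0,0]],[[0,0,0],[0,0,0]]]'
python3 look.py 7
```

```text
time_s: 9.3
position: [0.5884, 0.349, 0.171]
tcp_rot: [[0.976, 0.212, 0.045], [0.217, -0.955, -0.204], [-0.001, 0.209, -0.978]]
force: [0.4, 0.0, -0.6]
opening: 0.111
pos [0.5884 0.349  0.171 ] F [ 0.3941  0.0468 -0.5501] t 9.3 open 0.11083649125375018
shift cm (tool) [ 0.3389 -0.3272  1.7227] turn [ 0.0008  0.0009 -0.001 ] top dir [-0.0454  0.2029  0.9781]
cup in rail [-0.0194  0.0003 -0.005 ]
```

View pics/side7.png

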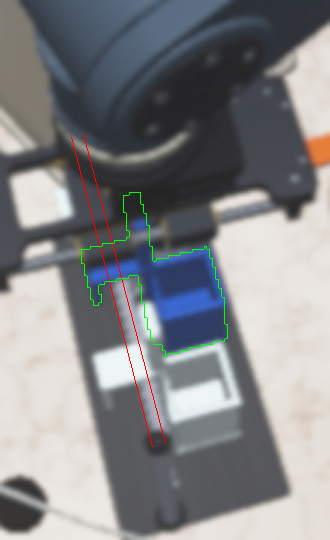

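```bash
python3 -m crank '[[[0,-0.1,0.5],[0,0,0]],[[0,-0.1,0.5],[0,0,0]],[[0,-0.08,0.4],[0,0,0]],[[0,-0.04,0.2],[0,0,0]],[[0,0,0],[0,0,0]],[[0,0,0],[0,0,0]]]'
python3 look.py 8
```

```text
time_s: 10.0
position: [0.5886, 0.3488, 0.1551]
tcp_rot: [[0.976, 0.212, 0.045], [0.217, -0.955, -0.204], [-0.0, 0.209, -0.978]]
force: [-0.1, 0.1, -1.8]
opening: 0.111
pos [0.5886 0.3488 0.1551] F [-0.0941  0.0644 -1.7982] t 10.0 open 0.11148242353652149
shift cm (tool) [ 0.3236 -0.012   0.1604] turn [ 0.0006  0.0003 -0.0011] top dir [-0.0454  0.2029  0.9781]
cup in rail [-0.0193  0.0002 -0.0209]
```

View pics/side8.png

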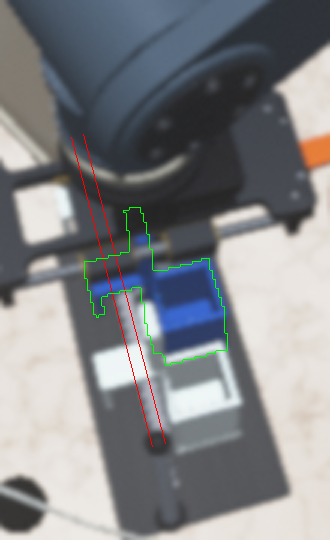

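View pics/top8.png

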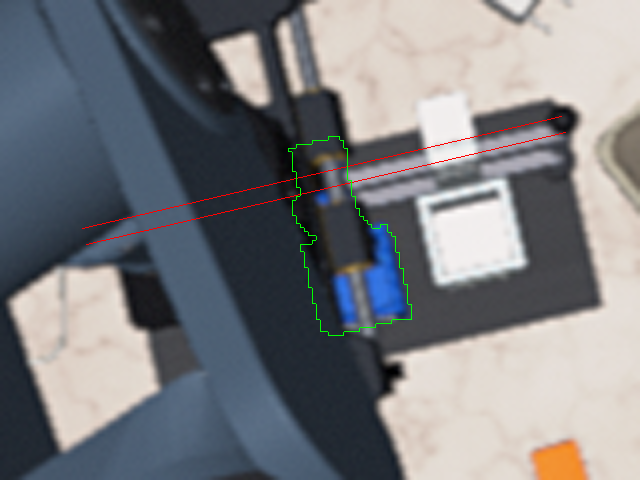

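```bash
python3 -m crank '[[[0,-0.02,0.1],[0,0,0]],[[0,-0.02,0.1],[0,0,0]],[[0,0,0],[0,0,0]]]'
python3 -m crank '[[[0,-0.02,0.1],[0,0,0]],[[0,0,0],[0,0,0]]]'
```

```text
time_s: 10.4
position: [0.5886, 0.3489, 0.1532]
tcp_rot: [[0.976, 0.212, 0.045], [0.217, -0.955, -0.203], [0.0, 0.208, -0.978]]
force: [0.5, 0.2, -0.9]
opening: 0.113
time_s: 10.6
position: [0.5886, 0.3488, 0.1531]
tcp_rot: [[0.976, 0.212, 0.046], [0.217, -0.955, -0.204], [0.001, 0.209, -0.978]]
force: [-1.5, -0.7, 5.1]
opening: 0.112
```

```bash
python3 -m crank '[[[0,0,0],[0,0,0]],[[0,0,0],[0,0,0]],[[0,0,0],[0,0,0]],[[0,0,0],[0,0,0]],[[0,0,0],[0,0,0]],[[0,0,0],[0,0,0]]]' 0.2
python3 -m crank '[[[0,0.1,-0.5],[0,0,0]],[[0,0.2,-1],[0,0,0]],[[0,0.4,-2],[0,0,0]],[[0,0.5,-2.5],[0,0,0]],[[0,0.5,-2.5],[0,0,0]],[[0,0.5,-2.5],[0,0,0]],[[0,0.5,-2.5],[0,0,0]],[[0,0,0],[0,0,0]]]'
python3 look.py 9 x
```

```text
time_s: 11.2
position: [0.5886, 0.3488, 0.152]
tcp_rot: [[0.976, 0.212, 0.045], [0.217, -0.955, -0.204], [-0.0, 0.208, -0.978]]
force: [0.5, -0.5, 0.5]
opening: 0.395
time_s: 12.0
position: [0.5905, 0.3517, 0.2959]
tcp_rot: [[0.976, 0.21, 0.055], [0.217, -0.956, -0.199], [0.011, 0.206, -0.978]]
force: [0.4, -0.0, 0.5]
opening: 0.399
pos [0.5905 0.3517 0.2959] F [ 0.415  -0.0402  0.4719] t 12.0 open 0.39857069850415944
shift cm (tool) [-0.0721 -2.6801 13.9851] turn [-0.0018 -0.0102 -0.0031] top dir [-0.0454  0.2029  0.9781]
cup in rail [-0.0164  0.0026  0.1199]
```

View pics/side9.png

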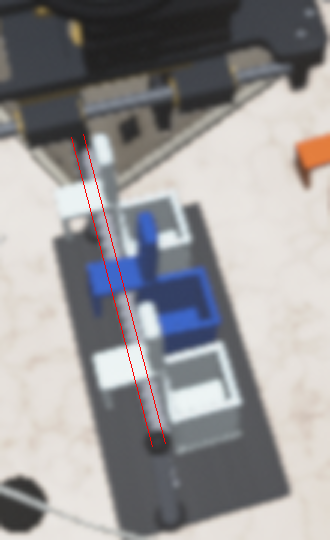

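```bash
python3 -m crank '[[[-2.5,2,-1],[0,0,0]],[[-2.5,2,-1],[0,0,0]],[[-2.5,2,-1],[0,0,0]],[[-2.5,2,0],[0,0,0]],[[-2.5,2,0],[0,0,0]],[[-2.5,2,0],[0,0,0]],[[-2.5,2,0],[0,0,0]],[[0,0,0],[0,0,0]],[[0,0,0],[0,0,0]]]'
python3 look.py 10 x
python3 - <<'E'
from h import *
cs={n:capture(n) for n in("side","top")}
M={"top":bluemask(cs["top"],(240,310,130,230)),"side":bluemask(cs["side"],(255,310,205,262))}
def cost(p):
    Rm=Ro.from_euler("zy",[p[2],p[4]]).as_matrix()
    return sum(np.sum((cv2.GaussianBlur(sil(cs[k],p,Rm=Rm),(0,0),1)-M[k])**2) for k in cs)
x0=np.array([.588,.351,.22,.1125,0.])
r=minimize(cost,x0,method="Nelder-Mead",options=dict(initial_simplex=np.vstack([x0,x0+np.diag([.01,.01,.1,.01,.1])]),maxiter=600))
Rr=Ro.from_euler("z",12.63,degrees=True).as_matrix()
print(r.x,r.fun,Rr.T@(np.r_[r.x[0],r.x[1],r.x[3]]-[.607,.3548,.135]),np.degrees(r.x[[2,4]]))
E
```

```text
time_s: 13.0
position: [0.4452, 0.1847, 0.3476]
tcp_rot: [[0.976, 0.212, 0.044], [0.216, -0.955, -0.203], [-0.001, 0.208, -0.978]]
force: [0.8, 0.2, -1.1]
opening: 0.402
pos [0.4452 0.1847 0.3476] F [ 0.7853  0.2434 -1.0881] t 13.0 open 0.40184533928061933
shift cm (tool) [ 17.8917 -16.6553  16.2871] turn [ 0.0002  0.0014 -0.0016] top dir [-0.0454  0.2029  0.9781]
cup in rail [-0.1951 -0.1286  0.1716]
[ 0.5881  0.3526  0.1914  0.1156 -0.0801] 359.679686412013 [-0.0189  0.002  -0.0194] [10.9683 -4.5899]
```

View pics/top10.png

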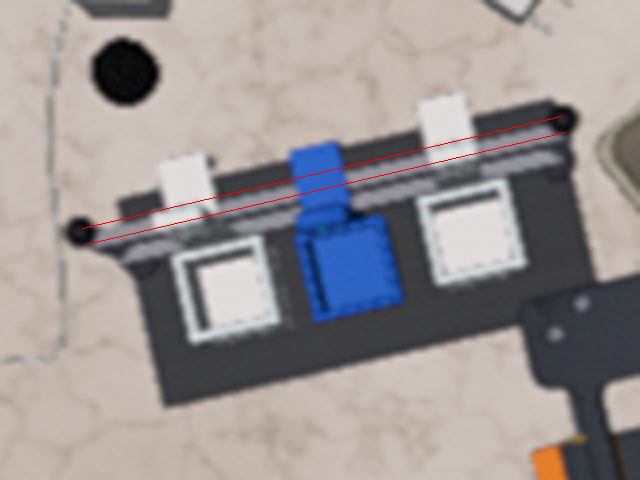

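View pics/side10.png

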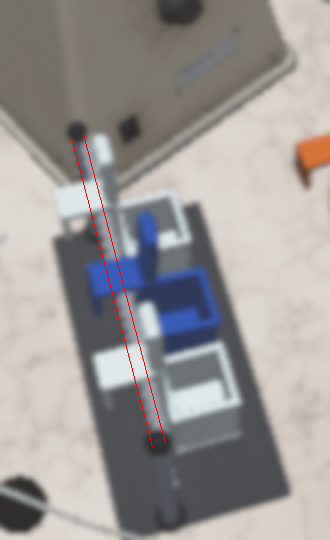

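```bash
python3 -c "
from rig import bot,read_state
print(read_state()['time_s'],read_state()['qvel'].round(2)); print(bot.hand_in())"
```

```text
13.2 [ 0.11 -0.02  0.1  -0.13  0.22 -0.09]
the job is handed in; nothing more can be done
None
```

The blue cup is hanging on the rail, in the gap between the two white cups. I handed the job in at 13.2 s, with the gripper clear of everything.

I gripped the cup with the tool leaned about 12° to keep the gripper body clear of the large machine beside it. I then lowered it through the gap until the hook took about 5 N on the rail, let go, and backed away.

**Position:** the last picture fit puts the blue cup's centre at x −19 mm and z −19 mm from the middle of the rail, and 2 mm off the middle of the gap. All of these are within the limits.

**Angle:** it is within about 2° of square to the rail and tilted about 5°.

**White cups:** I checked these by eye only. They look unmoved, at the same height as before.

**Checks that disagreed:**
- **Rail position:** the line I worked out from the post tops sat about 4 mm behind the rail in the top view, but matched it in the side view. I moved the cup 4 mm forward before the final lowering to allow for this.
- **Cup height:** the final fit puts the cup about 3 mm higher than where a seated hook should sit. White parts hide some of the cup in the side view, so I trusted the contact force. The result passes either way.

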